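Index the dial of a board test fixture and start the test

ROBOT

A 6-joint arm with a two-finger parallel gripper is mounted at the origin on the work surface. World frame = base frame: x ahead of the robot, y to its left, z up, the work surface at z = 0. Lengths are in mm, angles in degrees, forces in N, time in s.
With the tool pointing down it reaches from about 300 to 850 mm from the base axis. Payload 4.2 kg.
Tool frame: the origin (TCP) lies at the very end of the fingers, on their centre line; the grasp point (between the pads) lies 19 mm behind it; z points along the fingers, y is the line along which they close (so a half turn about z gives the same grasp; the last joint's range is limited). The gripper opens to 91 mm and grips with 3 to 60 N. Pads are 32 mm wide; open, the fingers measure 118 mm over their backs; the gripper's body (76 mm by 178 mm) begins 60 mm behind the grasp point.
Start: joints at [-1.146, 18.312, 89.639, -0, 72.044, -1.146], TCP at [575.016, 0, 213.976] pointing down, gripper open.
Joint ranges: [-177.97, 177.97], [-48.28, 115.42], [12.27, 149.76], [-77.06, 257.06], [2.81, 150.46], [-146.56, 146.56]. Speed limits (degrees/s): [147.25, 147.25, 180, 180, 180, 180].

INTERFACE

Orientations are given as [roll, pitch, yaw] about the fixed x, y, z axes, in that order (R = Rz(yaw) Ry(pitch) Rx(roll)).
In Python, from workcell import env, grab_frame gives the robot as it stands. The module is installed in compiled form; this text tells all that it offers.
- The arm moves only by the tool move_arm, never from a script. Its argument "plan" is a list of rows, each an object of numbers: "tx", "ty", "tz": the shift along the tool's x, y, z in cm; "wx", "wy", "wz": the turn, a rotation vector about the tool's x, y, z in rad. In form: [{"tx": .., "ty": .., "tz": .., "wx": .., "wy": .., "wz": ..}, ...]. A call has 1 to 12 rows; each row shifts and turns the commanded pose from where the row before left it, along the tool's axes as they then stand; what a row does not reach is not made up. A row lasts 1/12 s, in which the tool goes at most 41.7 mm and 7.16 degrees, less where a joint would pass 70% of its speed; a pose out of reach is approached as far as the arm can. A call is refused whole if a number of a shift passes 4.17 or a number of a turn 0.125, either way. A call with a gripper value outside its range is refused whole. "gripper" is the finger opening in cm, from 0 to 9.12, set as the call begins (left out, the last holds). The fingers move at their own pace and stop on an object; "force" is the grip in N (left out, the last holds). Time passes only in rows, so rows that do not move let the fingers close. It gives the time, the measured TCP pose, the force, the opening and the grip force at its end, in the units of the state.
- env.state(): the state, without advancing time (a new reading comes with each control period).
- grab_frame(name): name is "scene" or "side" or "wrist"; returns a dict with "color" (400x640x3 uint8, red, green, blue), "vfov" (degrees; the focal length in pixels is half the picture's height over the tangent of half this angle, whatever the lens; pixels are square), "cx", "cy" (the principal point, pixels), "view" (4x4, takes a point from world to camera coordinates). Camera axes: x right, y up, looking along -z (the intrinsics and any distortion apply to the point x, -y, -z); pixel columns grow to the right and rows downward; lengths in mm; the calibration is good to about 2 mm. The wrist camera is an equidistant fisheye: a pixel r from the principal point sees the ray r / f radians off the axis. A picture is of the moment at which its call begins. There is no depth.
- env.job_done(): hands the job in; it is judged then, once.
The state is a dict: "time_s": time; "qpos": joint angles; "qvel": joint speeds; "effort": joint torques, N m; "ee_pos": TCP position; "ee_rot": TCP orientation; "force": force on the tool from outside, world axes, zero at the start; "torque": the same for the moment, N m; "gripper_width": finger opening in mm; "gripper_force": force on a finger pad.
Only numpy, scipy, OpenCV 4.12 (cv2) and the standard library are available. Lean on these libraries where they do the work, as an engineer would, in place of code of your own. Each camera call takes 0.05 s, during which the arm holds its last target. There are 200 camera calls.

TASK

Turn the fixture's round dial steadily until the board with the finned heatsink stands under the raised test head and the dial has clicked into its stop there; then press the large start button fully down and let it come back up. Keep both boards lying in their nests, do not press the small reset button, and leave the jar and the dish on the fixture standing where they are.

Things in the scene. Friction and masses are not known exactly. Their poses are not given: they have to be found in the camera images.
- fixture: Fixed test fixture: grey box 400 (x) x 520 (y) x 75 mm high, black top plate, a round dial in its middle. Origin: on the table under the dial's axis; z up. Its +y side, facing the robot's right, is the front with two buttons and an emergency stop. At the dial's +x side a bracket (x 178 to 202 mm, top 105 mm above the table) holds the detent's spring plunger, working on lugs at the rim.
- probe_plate (a point): Centre of the underside of the raised test head's black probe plate (102 x 78 mm), 172 mm above the table, straight over test_spot; probe tips hang to 154 mm, so all on the dial passes below. An aluminium C-frame, 110 mm wide, at the fixture's -y end carries it, with a square air cylinder on top, 288 mm above the table in all. It does not move.
- dial_hub (a point): On the dial's vertical axis, at its plate's upper face, 95 mm above the table; axes turn with the dial, equal to the fixture's at joint value 0. Aluminium plate 300 mm across, 12 mm thick (lugs reach 159 mm from the axis). Four nests, centred 98 mm from the axis along this point's +x, +y, -x, -y; black rails 14 mm above the plate hold a board with 1.5 mm play; pads 74 mm radially x 92 mm.
- dial (a joint): Angle of the dial, rad, counter-clockwise positive from above; 0 at the start. Turns either way, over a full turn each, with light friction (0.1 N m), and stays where it is left. Detents at each quarter turn (0, +-1.571, ...): within about 0.07 rad the spring plunger pulls the dial to the exact position and holds it; getting in or out takes about 0.8 N m.
- post_1 (a point): Top of the first of four fixed black cylindrical handle posts on the dial, by which it is turned: 22 mm in diameter, standing 49 mm above the plate (last 3 mm a 17 mm steel cap), foot flange 30 mm wide, 5 mm high. On the dial 115 mm from the axis, 45 degrees (counter-clockwise) from dial_hub's x axis.
- post_2 (a point): Top of the post at 135 degrees from dial_hub's x axis; else like post_1.
- post_3 (a point): Top of the post at 225 degrees from dial_hub's x axis; else like post_1.
- post_4 (a point): Top of the post at 315 degrees from dial_hub's x axis; else like post_1.
- heatsink_board: Green circuit board, 56 x 76 x 3 mm, with an aluminium heatsink of upright fins (32 x 38 x 20 mm, top 23 mm above the underside), two round capacitors and a white connector: the one to test. Origin: centre of its underside. Loose; it lies in the nest at the fixture's -x or +x side of the dial, so one quarter turn, one way or the other, takes it under the head.
- shield_board: Green circuit board of the same outline, but flat: a low steel shield can (32 x 34 x 4 mm) and no heatsink. Origin: centre of its underside. Loose; it lies in the nest across from the heatsink board. Not to be tested now.
- test_spot (a point): Point fixed to the fixture, under the middle of the test head (98 mm from the dial's axis towards the fixture's -y), 101 mm above the table: where the underside centre of the board under test lies.
- start_button (a joint): Travel of the start button, m: 0 up, 0.006 fully down. Spring: 1.5 N at first, 5 N fully down; it comes up by itself.
- start_button_top (a point): Centre of the upper face of the start button: the large one of two round black buttons in steel rims near the fixture's front edge, 40 mm across, 93 mm above the table, at x = -50, y = 222 mm from the fixture's origin. Pressed straight down.
- reset_button_top (a point): Centre of the upper face of the small reset button, 20 mm across, 93 mm above the table, at x = 60, y = 222 mm from the fixture's origin. Leave alone.
- reset_button (a joint): Travel of the reset button, m: 0 up, 0.006 down.
- probe_jar: Small clear jar with a steel lid, 32 mm across, 45 mm high, standing loose on the fixture's top plate in the front corner on the +x side. Origin: centre of its underside. Leave alone.
- screw_dish: Steel dish, 52 mm across, 14 mm high, loose on the fixture's top plate in the front corner on the -x side. Origin: centre of its underside. Leave alone.
There are look-alikes about, which are no part of the job. What is meant by the heatsink_board is not red or yellow, and is the smaller of those in its own colour.

How it is judged (in metres and radians):
On the way, in this order (a step that is already met when the one before it is completed fails the run):
1. the heatsink board stands under the test head with the dial at rest in its detent (horizontal distance between heatsink_board and test_spot below 0.006 m and angle between the x axis of dial_hub and the x axis of fixture, either way round above 1.5358 rad and z of heatsink_board in the frame of fixture below 0.104 m and velocity of joint dial between -0.03 and 0.03 rad/s), for 0.3 s.
2. the start button is pressed down, at least 4.5 of its 6 mm, with the board in place (horizontal distance between heatsink_board and test_spot below 0.006 m and angle between the x axis of dial_hub and the x axis of fixture, either way round above 1.5358 rad and z of heatsink_board in the frame of fixture below 0.104 m and value of joint start_button above 0.0045 m), for 0.05 s.
At the end, for the whole second after the job is handed in: The heatsink board lies in its nest with its centre within 6 mm (horizontally) of the test spot and its underside less than 3 mm above it, the dial stands within 0.035 rad (2 degrees) of the quarter-turn position and at rest (under 0.03 rad/s), and both buttons are up (less than 1.5 mm down) (all of step 1 and value of joint each of start_button, reset_button below 0.0015 m); the robot touches nothing.
It fails at once if the start button is pressed (2 mm) while the heatsink board is not under the test head (value of joint start_button above 0.002 m and not (horizontal distance between heatsink_board and test_spot below 0.006 m and angle between the x axis of dial_hub and the x axis of fixture, either way round above 1.5358 rad and z of heatsink_board in the frame of fixture below 0.104 m)).
It fails at once if the reset button is pressed (2 mm) (value of joint reset_button above 0.002 m).
It fails at once if a board leaves its nest ((horizontal distance between heatsink_board and dial_hub above 0.107 m or horizontal distance between heatsink_board and dial_hub below 0.089 m or angle between heatsink_board's own z axis and vertical above 0.15 rad or z of heatsink_board in the frame of fixture above 0.112 m) or (horizontal distance between shield_board and dial_hub above 0.107 m or horizontal distance between shield_board and dial_hub below 0.089 m or angle between shield_board's own z axis and vertical above 0.15 rad or z of shield_board in the frame of fixture above 0.112 m)).
It fails at once if the dial is spun round (faster than 3 rad/s) (velocity of joint dial above 3 rad/s or velocity of joint dial below -3 rad/s).
It fails at once if the jar or the dish is tipped or moved more than 15 mm (distance of any of probe_jar, screw_dish from where it was at the start of the episode above 0.015 m or angle between any of probe_jar, screw_dish's own z axis and vertical above 0.5 rad).
It also fails if it takes over 51 s, if anything falls off the work surface, if the arm or the gripper's body presses on something with over 40 N, if the wrist force passes 120 N, or if a joint passes its speed limit or range.

## Working session

There is one attempt and no reset: what is moved stays moved. The work goes in short steps, Python scripts to look and compute and a tool call to move; the robot and the scene stay as the last step left them, time stands still between calls to the robot, and variables do not carry over. Pictures are saved under pics/ and viewed, at most 13 in all, crops included, and the job is handed in when it is done.

Besides the shell and the picture viewer there is one more tool, called after "Emit:" in YAML: its name, and indented under it one key for each argument. move_arm: Moves the arm, as the interface text tells. Its arguments: {"type":"object","properties":{"plan":{"type":"array","items":{"type":"object","properties":{"tx":{"type":"number"},"ty":{"type":"number"},"tz":{"type":"number"},"wx":{"type":"number"},"wy":{"type":"number"},"wz":{"type":"number"}}}},"gripper":{"type":"number"},"force":{"type":"number"}},"required":["plan"]}

```bash
mkdir -p pics; cat > h.py <<'E'
import numpy as np,cv2
from workcell import env,grab_frame
def cam(n):
    f=grab_frame(n); f['f']=200/np.tan(np.radians(f['vfov']/2)); return f
def proj(f,P):
    p=f['view']@np.append(P,1); return f['cx']+f['f']*p[0]/-p[2], f['cy']-f['f']*p[1]/-p[2]
def ray(f,u,v,z):
    V=np.linalg.inv(f['view']); d=V[:3,:3]@np.array([(u-f['cx'])/f['f'],-(v-f['cy'])/f['f'],-1]); o=V[:3,3]
    return o+d*(z-o[2])/d[2]
E
python3 - <<'E'
from h import *
import pickle
for n in('scene','side'):
    f=cam(n); pickle.dump(f,open(n+'.pkl','wb')); cv2.imwrite(f'pics/{n}0.png',f['color'][:,:,::-1]); print(n,f['f'],f['cx'],f['cy'],np.linalg.inv(f['view'])[:3].round(2).tolist())
print(env.state())
E
```

```text
scene 482.59675232331915 330.966841253777 199.1997755799383 [[-0.43, -0.63, 0.65, 1433.52], [0.91, -0.31, 0.29, 400.63], [0.02, 0.72, 0.7, 1072.17]]
side 507.9765347536079 320.67031703784477 198.10900319257058 [[0.86, 0.36, -0.35, 86.94], [-0.5, 0.63, -0.59, -743.73], [0.01, 0.69, 0.73, 1047.49]]
{'time_s': 0.1, 'qpos': array([-1.14628692e+00,  1.83480040e+01,  8.96970852e+01, -9.23807291e-04,
        7.20438426e+01, -1.14661324e+00]), 'qvel': array([ 0.00453161, -0.01350518, -0.2080542 , -0.10702755,  0.11107945,
       -0.03721436]), 'effort': array([ 5.01049108e-04, -4.13330913e+01, -2.32510239e+01,  7.29743019e-02,
        4.21804120e-02, -4.88014211e-05]), 'ee_pos': array([5.74568367e+02, 5.27457860e-04, 2.13219885e+02]), 'ee_rot': array([-1.79911068e+02, -9.01407323e-04,  9.00006111e+01]), 'force': array([ 0.8396008 , -0.07141227, -0.11110788]), 'torque': array([ 0.03163126,  0.00011102, -0.01227322]), 'gripper_force': 0.0, 'gripper_width': 91.15419051632578}
```

View pics/scene0.png

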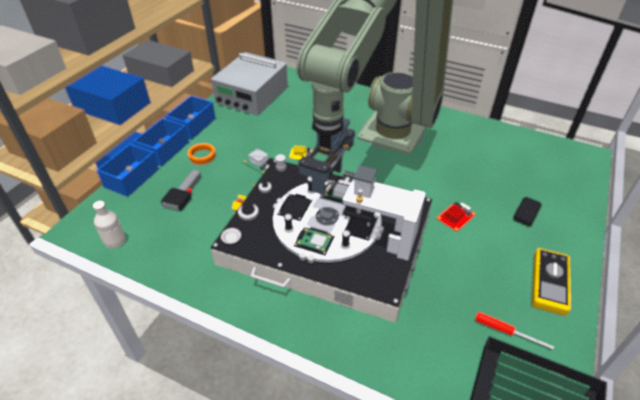

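View pics/side0.png

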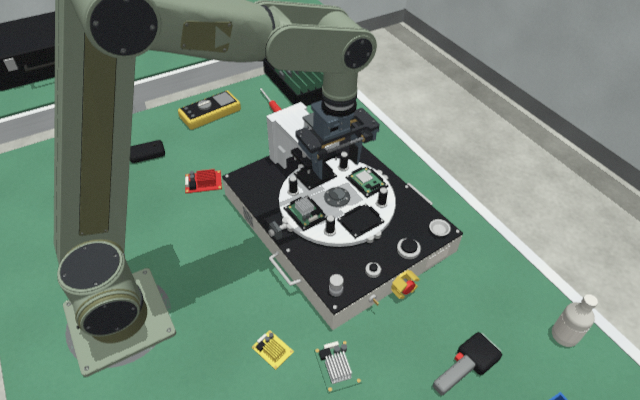

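The side picture shows the fixture at the middle, with the dial near (337,197), the buttons near (409,247) and (373,269), and the dish at (440,228). Candidates for the heatsink board are the dial boards at (305,210) and (368,180), red at (203,180), yellow at (272,349), and a loose one with fins at (338,367). The meant one has to be in a nest, so I'll check it in a close crop.

```bash
python3 - <<'E'
from h import *
a=cv2.imread('pics/side0.png')[90:330,215:475]
cv2.imwrite('pics/c1.png',cv2.resize(a,None,fx=2.5,fy=2.5,interpolation=cv2.INTER_CUBIC)[:600])
E
```

```text
(no output)
```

View pics/c1.png

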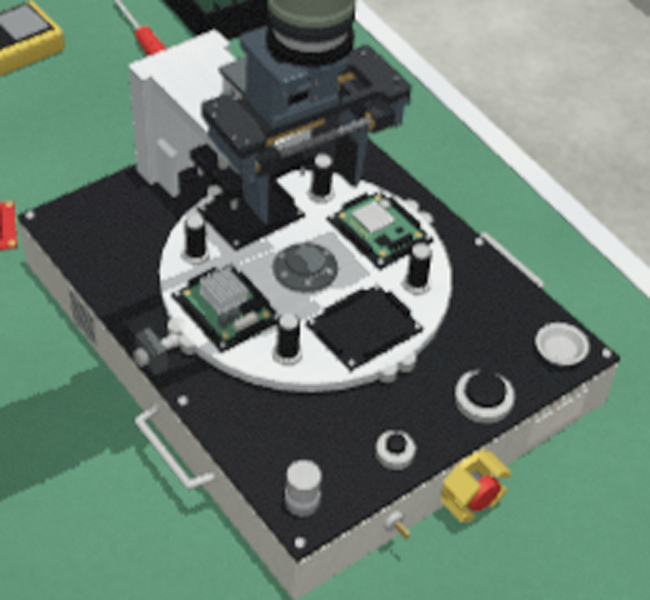

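The crop shows the finned board in the +x nest (near the bracket and robot) at crop (220,295), and the flat shield board opposite at (380,220). So the dial must turn clockwise (to −90°). Next I'll fit the fixture pose from posts, buttons and corners.

```bash
cat >> h.py <<'E'
def fit(f,obs,x0):
    from scipy.optimize import least_squares
    def T(q,p): c,s=np.cos(q[2]),np.sin(q[2]); return np.array([q[0]+c*p[0]-s*p[1],q[1]+s*p[0]+c*p[1],p[2]])
    r=lambda q:np.concatenate([np.subtract(proj(f,T(q,p)),o) for p,o in obs])
    s=least_squares(r,x0,x_scale=[100,100,1],loss='soft_l1'); return s.x,r(s.x).reshape(-1,2)
E
python3 - <<'E'
from h import *
import pickle
f=pickle.load(open('side.pkl','rb')); g=pickle.load(open('scene.pkl','rb'))
k=115/2**.5
o=[((k,k,144),(288,323)),((-k,k,144),(421,248)),((-k,-k,144),(322,161)),((k,-k,144),(195,217)),((-50,222,93),(489,388)),((60,222,93),(398,440)),((200,-260,75),(20,215)),((200,260,75),(297,563)),((-200,260,75),(620,355))]
o=[(p,(215+a/2.5,90+b/2.5)) for p,(a,b) in o]
q,r=fit(f,o,[575,0,np.pi]); print(q,np.degrees(q[2])); print(r.round(1).tolist())
# cross check in scene
c,s=np.cos(q[2]),np.sin(q[2])
for p in [(k,k,144),(-k,k,144),(-k,-k,144),(-50,222,93),(-200,260,75),(-200,-260,75)]: print(p,np.round(proj(g,(q[0]+c*p[0]-s*p[1],q[1]+s*p[0]+c*p[1],p[2])),1))
E
```

```text
[587.62990411   5.3576573    3.23081726] 185.1121933217805
[[0.6, -1.1], [0.2, 0.8], [0.2, -0.5], [-0.1, 1.4], [-1.1, -0.1], [-0.4, 0.8], [-1.7, -0.2], [0.5, -1.4], [0.8, 0.3]]
(81.31727983645295, 81.31727983645295, 144) [309.4 177.5]
(-81.31727983645295, 81.31727983645295, 144) [286.6 215.7]
(-81.31727983645295, -81.31727983645295, 144) [344.6 232. ]
(-50, 222, 93) [246.4 207.8]
(-200, 260, 75) [208.5 246.2]
(-200, -260, 75) [397.5 305. ]
```

```bash
python3 - <<'E'
from h import *
a=cv2.imread('pics/scene0.png')[140:320,200:450]
cv2.imwrite('pics/c2.png',cv2.resize(a,None,fx=3,fy=3,interpolation=cv2.INTER_CUBIC))
E
```

```text
(no output)
```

View pics/c2.png

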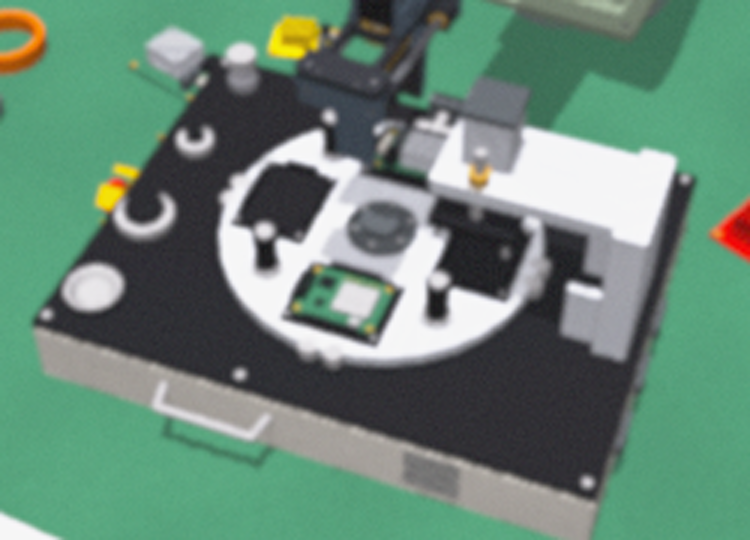

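The scene crop shows posts 2 and 3 at crop (264,230) and (439,282), the start button at (145,209), the corner at (35,325), and the flat board on the −x side. This agrees with the fit to about 2 px. I'll fit both views jointly.

```bash
python3 - <<'E'
from h import *
import pickle
from scipy.optimize import least_squares
f=pickle.load(open('side.pkl','rb')); g=pickle.load(open('scene.pkl','rb'))
k=115/2**.5
o=[((k,k,144),(288,323)),((-k,k,144),(421,248)),((-k,-k,144),(322,161)),((k,-k,144),(195,217)),((-50,222,93),(489,388)),((60,222,93),(398,440)),((200,-260,75),(20,215)),((200,260,75),(297,563)),((-200,260,75),(620,355))]
o=[(f,p,(215+a/2.5,90+b/2.5)) for p,(a,b) in o]
o+=[(g,p,(200+a/3,140+b/3)) for p,(a,b) in [((k,k,144),(330,115)),((-k,k,144),(264,230)),((-k,-k,144),(439,282)),((-50,222,93),(145,209)),((-200,260,75),(35,325)),((-200,-260,75),(592,500)),((200,-260,75),(693,178))]]
def T(q,p): c,s=np.cos(q[2]),np.sin(q[2]); return np.array([q[0]+c*p[0]-s*p[1],q[1]+s*p[0]+c*p[1],p[2]])
r=lambda q:np.concatenate([np.subtract(proj(F,T(q,p)),x) for F,p,x in o])
s=least_squares(r,[587,5,3.23],x_scale=[100,100,1],loss='soft_l1'); q=s.x; print(q,np.degrees(q[2])); print(r(q).reshape(-1,2).round(1).tolist())
for n,p in dict(p1=(k,k,144),p2=(-k,k,144),p3=(-k,-k,144),p4=(k,-k,144),start=(-50,222,93),reset=(60,222,93),head=(0,-98,172)).items(): print(n,T(q,p).round(1))
E
```

```text
[589.28054756   7.7524937    3.2289874 ] 185.00735010767156
[[0.5, -2.1], [0.2, -0.0], [0.4, -1.2], [0.0, 0.6], [-1.2, -0.9], [-0.5, -0.2], [-1.4, -1.1], [0.3, -2.6], [0.6, -0.4], [-0.0, -0.2], [-0.9, -0.3], [-1.2, -1.2], [-1.4, -1.3], [-2.8, -1.6], [0.7, -0.7], [0.7, -1.1]]
p1 [515.4 -80.4 144. ]
p2 [677.4 -66.2 144. ]
p3 [663.2  95.9 144. ]
p4 [501.2  81.7 144. ]
start [ 658.5 -209.    93. ]
reset [ 548.9 -218.6   93. ]
head [580.7 105.4 172. ]
```

Joint fit: dial centre (589,8), yaw 185°. I'll turn by post_2, which sweeps to post_1's place on the front side, away from the head. First I move over it and align the finger line with the tangent.

Emit:
move_arm:
  plan:
    - {"ty":2.57,"tx":-1.65}
    - {"ty":2.57,"tx":-1.65}
    - {"ty":2.57,"tx":-1.65}
    - {"ty":2.57,"tx":-1.65}
    - {"wz":-0.109}
    - {"wz":-0.109}
    - {"wz":-0.109}
    - {"wz":-0.109}
    - {"wz":-0.109}
    - {"wz":-0.109}
    - {"wz":-0.109}
    - {"wz":-0.109}
  gripper: 4.4

```text
schema error: expected keys tx, ty, tz, wx, wy, wz
```

```bash
python3 - <<'E'
from h import *
s=env.state();print(s['ee_pos'],s['ee_rot'],s['qpos'])
f=grab_frame('wrist'); F=200/np.tan(np.radians(f['vfov']/2))
cv2.imwrite('pics/w1.png',f['color'][:,:,::-1])
def pw(P):
    p=f['view']@np.append(P,1); x,y,z=p[0],-p[1],-p[2]; r=np.hypot(x,y); t=np.arctan2(r,z); return f['cx']+F*t*x/r,f['cy']+F*t*y/r
for P in [(677.4,-66.2,144),(515.4,-80.4,144),(589.3,7.8,95),(658.5,-209,93)]: print(P,np.round(pw(P),1))
E
```

```text
[5.74568367e+02 5.27457860e-04 2.13219885e+02] [-1.79911068e+02 -9.01407323e-04  9.00006111e+01] [-1.14628692e+00  1.83480040e+01  8.96970852e+01 -9.23807291e-04
  7.20438426e+01 -1.14661324e+00]
(677.4, -66.2, 144) [434.2 280.8]
(515.4, -80.4, 144) [258.7 296.1]
(589.3, 7.8, 95) [338.6 189.9]
(658.5, -209, 93) [388.7 356.5]
```

View pics/w1.png

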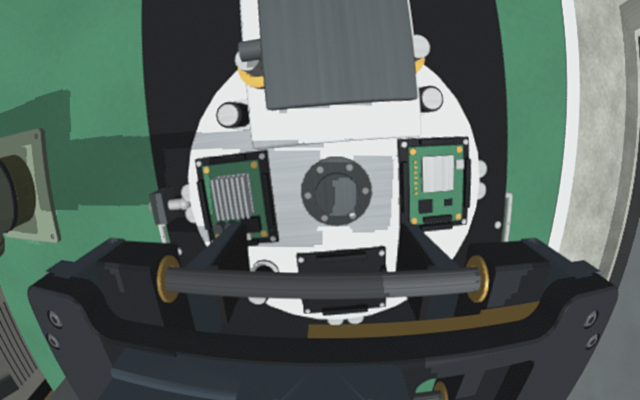

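The wrist view confirms the heatsink board at (232,197) on the robot side, the shield board at (437,185), and the hub at (336,191) against the predicted (339,190). The move was refused because every key is required, so I'm repeating it with all of them.

Emit:
move_arm:
  plan:
    - {"tx":-1.65,"ty":2.57,"tz":0,"wx":0,"wy":0,"wz":0}
    - {"tx":-1.65,"ty":2.57,"tz":0,"wx":0,"wy":0,"wz":0}
    - {"tx":-1.65,"ty":2.57,"tz":0,"wx":0,"wy":0,"wz":0}
    - {"tx":-1.65,"ty":2.57,"tz":0,"wx":0,"wy":0,"wz":0}
    - {"tx":0,"ty":0,"tz":0,"wx":0,"wy":0,"wz":-0.109}
    - {"tx":0,"ty":0,"tz":0,"wx":0,"wy":0,"wz":-0.109}
    - {"tx":0,"ty":0,"tz":0,"wx":0,"wy":0,"wz":-0.109}
    - {"tx":0,"ty":0,"tz":0,"wx":0,"wy":0,"wz":-0.109}
    - {"tx":0,"ty":0,"tz":0,"wx":0,"wy":0,"wz":-0.109}
    - {"tx":0,"ty":0,"tz":0,"wx":0,"wy":0,"wz":-0.109}
    - {"tx":0,"ty":0,"tz":0,"wx":0,"wy":0,"wz":-0.109}
    - {"tx":0,"ty":0,"tz":0,"wx":0,"wy":0,"wz":-0.109}
  gripper: 4.4

```text
time_s: 1.15
ee_pos: [677.6, -66.0, 213.5]
ee_rot: [-180.0, -0.0, 140.3]
force: [0.0, 0.1, 0.1]
gripper_width: 44.3
gripper_force: 0.0
```

```bash
python3 - <<'E'
from h import *
s=env.state();print(s['ee_pos'],s['ee_rot'],s['gripper_width'])
f=grab_frame('wrist'); F=200/np.tan(np.radians(f['vfov']/2))
cv2.imwrite('pics/w2.png',f['color'][:,:,::-1])
def pw(P):
    p=f['view']@np.append(P,1); x,y,z=p[0],-p[1],-p[2]; r=np.hypot(x,y); t=np.arctan2(r,z); return f['cx']+F*t*x/r,f['cy']+F*t*y/r
for P in [(677.4,-66.2,144),(663.2,95.9,144),(501.2,81.7,144),(515.4,-80.4,144),(589.3,7.8,95),(658.5,-209,93)]: print(P,np.round(pw(P),1))
E
```

```text
[677.63630646 -65.99828119 213.45346046] [-1.79974794e+02 -4.11074631e-02  1.40268916e+02] 44.27565768022055
(677.4, -66.2, 144) [323.3 214.1]
(663.2, 95.9, 144) [465.4  78.6]
(501.2, 81.7, 144) [324.8 -58.7]
(515.4, -80.4, 144) [182.3  76.9]
(589.3, 7.8, 95) [324.   76.9]
(658.5, -209, 93) [212. 266.]
```

View pics/w2.png

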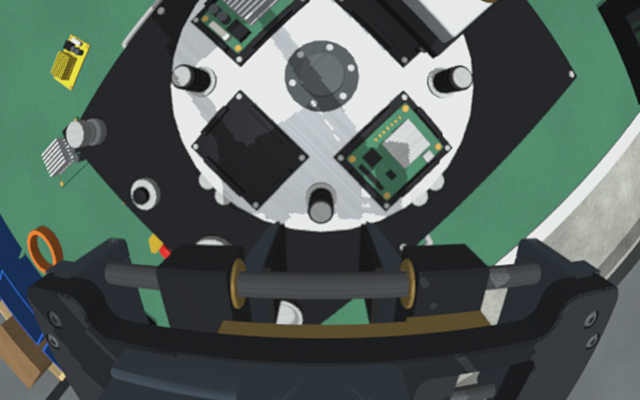

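The wrist view shows post_2's top at (320,211), predicted (323,214), so it sits between the fingers to within about 2 mm. I'll descend to z≈118.

Emit:
move_arm:
  plan:
    - {"tx":0,"ty":0,"tz":2.4,"wx":0,"wy":0,"wz":0}
    - {"tx":0,"ty":0,"tz":2.4,"wx":0,"wy":0,"wz":0}
    - {"tx":0,"ty":0,"tz":2.4,"wx":0,"wy":0,"wz":0}
    - {"tx":0,"ty":0,"tz":1.2,"wx":0,"wy":0,"wz":0}
    - {"tx":0,"ty":0,"tz":1.2,"wx":0,"wy":0,"wz":0}
    - {"tx":0,"ty":0,"tz":0,"wx":0,"wy":0,"wz":0}
  gripper: 4.4

```text
time_s: 1.7
ee_pos: [676.5, -65.8, 115.4]
ee_rot: [-179.9, -0.2, 139.9]
force: [-0.6, -0.3, -0.2]
gripper_width: 43.8
gripper_force: 0.0
```

Emit:
move_arm:
  plan:
    - {"tx":0,"ty":0,"tz":0,"wx":0,"wy":0,"wz":0}
    - {"tx":0,"ty":0,"tz":0,"wx":0,"wy":0,"wz":0}
    - {"tx":0,"ty":0,"tz":0,"wx":0,"wy":0,"wz":0}
    - {"tx":0,"ty":0,"tz":0,"wx":0,"wy":0,"wz":0}
  gripper: 2.8
  force: 10

```text
time_s: 2.03
ee_pos: [678.6, -66.1, 119.4]
ee_rot: [179.9, 0.1, 140.0]
force: [-0.1, -0.1, -0.3]
gripper_width: 28.2
gripper_force: 0.0
```

Straddling cleanly with no contact. Now the first part of the turn: 12 rows of 0.07 rad clockwise about the dial axis.

Emit:
move_arm:
  plan:
    - {"tx":0.028,"ty":-0.804,"tz":0,"wx":0,"wy":0,"wz":0.07}
    - {"tx":0.028,"ty":-0.804,"tz":0,"wx":0,"wy":0,"wz":0.07}
    - {"tx":0.028,"ty":-0.804,"tz":0,"wx":0,"wy":0,"wz":0.07}
    - {"tx":0.028,"ty":-0.804,"tz":0,"wx":0,"wy":0,"wz":0.07}
    - {"tx":0.028,"ty":-0.804,"tz":0,"wx":0,"wy":0,"wz":0.07}
    - {"tx":0.028,"ty":-0.804,"tz":0,"wx":0,"wy":0,"wz":0.07}
    - {"tx":0.028,"ty":-0.804,"tz":0,"wx":0,"wy":0,"wz":0.07}
    - {"tx":0.028,"ty":-0.804,"tz":0,"wx":0,"wy":0,"wz":0.07}
    - {"tx":0.028,"ty":-0.804,"tz":0,"wx":0,"wy":0,"wz":0.07}
    - {"tx":0.028,"ty":-0.804,"tz":0,"wx":0,"wy":0,"wz":0.07}
    - {"tx":0.028,"ty":-0.804,"tz":0,"wx":0,"wy":0,"wz":0.07}
    - {"tx":0.028,"ty":-0.804,"tz":0,"wx":0,"wy":0,"wz":0.07}

```text
time_s: 3.03
ee_pos: [595.3, -107.8, 119.5]
ee_rot: [179.7, 0.1, 91.6]
force: [2.0, -2.4, 0.5]
gripper_width: 35.3
gripper_force: 1.3
```

```bash
python3 - <<'E'
from h import *
f=cam('side'); a=f['color'][90:330,215:475,::-1]
cv2.imwrite('pics/c3.png',cv2.resize(a,None,fx=2.5,fy=2.5,interpolation=cv2.INTER_CUBIC))
print(env.state()['ee_pos'])
E
```

```text
[ 592.98245035 -107.55469079  119.30299553]
```

View pics/c3.png

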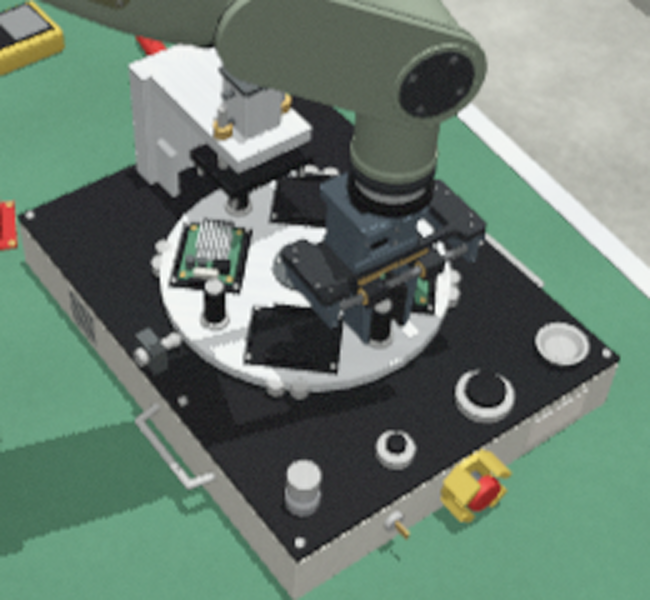

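The dial turned clockwise about 45°, with the heatsink board at crop (210,255) moving toward the head, both boards in their nests, and the jar and dish untouched. The fingers yielded a little (35 mm), so I'll firm the grip force and finish the quarter turn.

Emit:
move_arm:
  plan:
    - {"tx":0,"ty":0,"tz":0,"wx":0,"wy":0,"wz":0}
    - {"tx":0.028,"ty":-0.804,"tz":0,"wx":0,"wy":0,"wz":0.07}
    - {"tx":0.028,"ty":-0.804,"tz":0,"wx":0,"wy":0,"wz":0.07}
    - {"tx":0.028,"ty":-0.804,"tz":0,"wx":0,"wy":0,"wz":0.07}
    - {"tx":0.028,"ty":-0.804,"tz":0,"wx":0,"wy":0,"wz":0.07}
    - {"tx":0.028,"ty":-0.804,"tz":0,"wx":0,"wy":0,"wz":0.07}
    - {"tx":0.028,"ty":-0.804,"tz":0,"wx":0,"wy":0,"wz":0.07}
    - {"tx":0.028,"ty":-0.804,"tz":0,"wx":0,"wy":0,"wz":0.07}
    - {"tx":0.028,"ty":-0.804,"tz":0,"wx":0,"wy":0,"wz":0.07}
  force: 30

```text
time_s: 3.83
ee_pos: [532.9, -91.9, 118.5]
ee_rot: [179.8, -0.0, 59.7]
force: [0.5, -2.4, 0.3]
gripper_width: 28.1
gripper_force: 1.0
```

Emit:
move_arm:
  plan:
    - {"tx":0.028,"ty":-0.804,"tz":0,"wx":0,"wy":0,"wz":0.07}
    - {"tx":0.028,"ty":-0.804,"tz":0,"wx":0,"wy":0,"wz":0.07}
    - {"tx":0.01,"ty":-0.34,"tz":0,"wx":0,"wy":0,"wz":0.03}
    - {"tx":0,"ty":0,"tz":0,"wx":0,"wy":0,"wz":0}
    - {"tx":0,"ty":0,"tz":0,"wx":0,"wy":0,"wz":0}
    - {"tx":0,"ty":0,"tz":0,"wx":0,"wy":0,"wz":0}

```text
time_s: 4.33
ee_pos: [516.9, -80.4, 118.5]
ee_rot: [179.9, -0.0, 50.1]
force: [1.7, -2.8, 1.2]
gripper_width: 28.1
gripper_force: 1.3
```

```bash
python3 - <<'E'
from h import *
f=cam('side'); a=f['color'][90:330,215:475,::-1]
cv2.imwrite('pics/c4.png',cv2.resize(a,None,fx=2.5,fy=2.5,interpolation=cv2.INTER_CUBIC))
s=env.state();print(s['ee_pos'],s['force'],s['gripper_width'])
E
```

```text
[516.92636373 -80.43375341 118.49060131] [ 0.65134908 -3.5507087   1.86138781] 28.142361232234805
```

View pics/c4.png

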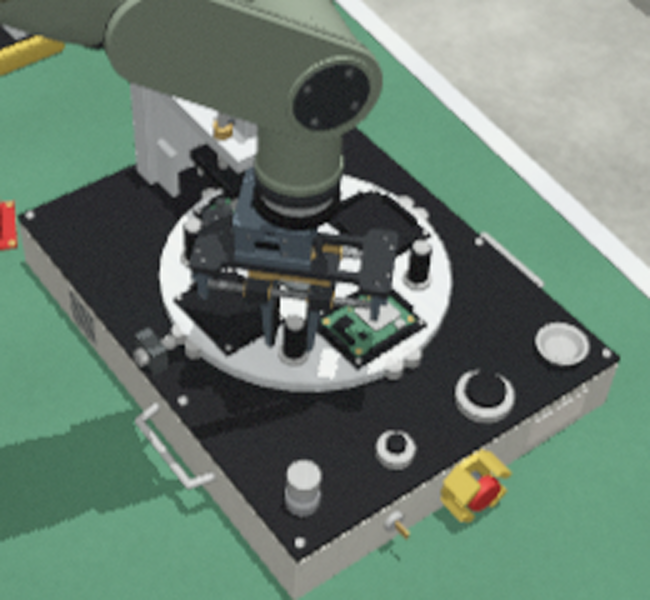

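The shield board has come to the front nest at (370,330), while the held post is at (295,322), a few pixels short of the stop at (288,323), with about 3 N resistance. I'll push on a few mm in small rows.

Emit:
move_arm:
  plan:
    - {"tx":0.003,"ty":-0.17,"tz":0,"wx":0,"wy":0,"wz":0.015}
    - {"tx":0.003,"ty":-0.17,"tz":0,"wx":0,"wy":0,"wz":0.015}
    - {"tx":0.003,"ty":-0.17,"tz":0,"wx":0,"wy":0,"wz":0.015}
    - {"tx":0,"ty":0,"tz":0,"wx":0,"wy":0,"wz":0}
    - {"tx":0,"ty":0,"tz":0,"wx":0,"wy":0,"wz":0}
    - {"tx":0,"ty":0,"tz":0,"wx":0,"wy":0,"wz":0}

```text
time_s: 4.88
ee_pos: [512.5, -76.7, 117.9]
ee_rot: [180.0, -0.0, 47.4]
force: [3.2, -2.8, -1.1]
gripper_width: 28.1
gripper_force: 2.0
```

```bash
cat > chk.py <<'E'
from h import *
a=cv2.imread('pics/side0.png'); b=np.ascontiguousarray(cam('side')['color'][:,:,::-1])
def m(x0,y0,x1,y1):
    t=cv2.resize(a[y0:y1,x0:x1],None,fx=8,fy=8,interpolation=cv2.INTER_CUBIC)
    s=cv2.resize(b[y0-8:y1+8,x0-8:x1+8],None,fx=8,fy=8,interpolation=cv2.INTER_CUBIC)
    r=cv2.matchTemplate(s,t,cv2.TM_CCOEFF_NORMED); _,v,_,l=cv2.minMaxLoc(r); return round(v,3),l[0]/8-8,l[1]/8-8
print('post at p2 place',m(375,183,393,207)); print('plate lugs front',m(362,230,384,246))
f=cam('side'); k=115/2**.5
def T(p,q=(589.3,7.75,3.229)): c,s=np.cos(q[2]),np.sin(q[2]); return np.array([q[0]+c*p[0]-s*p[1],q[1]+s*p[0]+c*p[1],p[2]])
for d in(0,.05): print(d,proj(f,T((115*np.cos(2.356+d),115*np.sin(2.356+d),144))))
s=env.state();print(s['time_s'],s['ee_pos'],s['force'])
E
python3 chk.py
```

```text
post at p2 place (0.982, 0.0, 0.0)
plate lugs front (0.999, 0.0, 0.0)
0 (np.float64(383.5663238398046), np.float64(189.17932973918275))
0.05 (np.float64(383.70565082485945), np.float64(187.55069294660564))
4.9833 [512.45426617 -76.69330066 117.92338073] [ 2.84470696 -1.95412371 -0.77389414]
```

The post and lugs match the start image to within 0.1 px, so the dial has clicked in. I'll relieve the push, open and lift.

Emit:
move_arm:
  plan:
    - {"tx":0,"ty":0.3,"tz":0,"wx":0,"wy":0,"wz":0}
    - {"tx":0,"ty":0,"tz":0,"wx":0,"wy":0,"wz":0}
    - {"tx":0,"ty":0,"tz":0,"wx":0,"wy":0,"wz":0}
    - {"tx":0,"ty":0,"tz":0,"wx":0,"wy":0,"wz":0}
  gripper: 4.4

```text
time_s: 5.32
ee_pos: [513.7, -78.5, 117.7]
ee_rot: [-179.9, 0.0, 47.4]
force: [-0.5, 0.7, 0.0]
gripper_width: 44.1
gripper_force: 0.0
```

Emit:
move_arm:
  plan:
    - {"tx":0,"ty":0,"tz":-1.2,"wx":0,"wy":0,"wz":0}
    - {"tx":0,"ty":0,"tz":-2.4,"wx":0,"wy":0,"wz":0}
    - {"tx":0,"ty":0,"tz":-2.4,"wx":0,"wy":0,"wz":0}
    - {"tx":0,"ty":0,"tz":-1.5,"wx":0,"wy":0,"wz":0}
    - {"tx":0,"ty":0,"tz":0,"wx":0,"wy":0,"wz":0}
    - {"tx":0,"ty":0,"tz":0,"wx":0,"wy":0,"wz":0}
  gripper: 4.4

```text
time_s: 5.82
ee_pos: [514.3, -78.6, 193.3]
ee_rot: [180.0, -0.0, 47.4]
force: [-0.2, 0.1, 0.3]
gripper_width: 43.9
gripper_force: 0.0
```

```bash
python3 chk.py; python3 - <<'E'
from h import *
f=cam('side'); a=f['color'][90:330,215:475,::-1]
cv2.imwrite('pics/c5.png',cv2.resize(a,None,fx=2.5,fy=2.5,interpolation=cv2.INTER_CUBIC))
print(env.state()['ee_rot'])
E
```

```text
post at p2 place (0.983, 0.0, 0.0)
plate lugs front (0.999, 0.0, 0.0)
0 (np.float64(383.5663238398046), np.float64(189.17932973918275))
0.05 (np.float64(383.70565082485945), np.float64(187.55069294660564))
5.9167 [513.35946719 -78.5152603  191.71057549] [-0.50816393  0.5340396  -0.13183215]
[-1.79848573e+02  8.94647232e-02  4.74329094e+01]
```

View pics/c5.png

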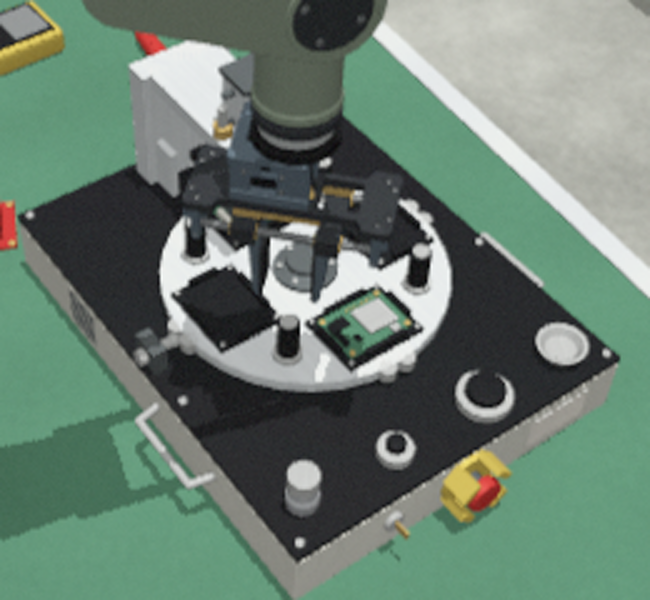

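Dial in detent, board under the head, shield board at (372,325) in its nest, and the start button's pixel is unchanged. Next I'll check the button position by direct rays, and move over it with the gripper closed.

Emit:
move_arm:
  plan:
    - {"tx":0.03,"ty":3.2,"tz":0,"wx":0,"wy":0,"wz":0}
    - {"tx":0.03,"ty":3.2,"tz":0,"wx":0,"wy":0,"wz":0}
    - {"tx":0.03,"ty":3.2,"tz":0,"wx":0,"wy":0,"wz":0}
    - {"tx":0.03,"ty":3.2,"tz":0,"wx":0,"wy":0,"wz":0}
    - {"tx":0.03,"ty":3.2,"tz":0,"wx":0,"wy":0,"wz":0}
    - {"tx":0.03,"ty":3.2,"tz":0,"wx":0,"wy":0,"wz":0}
    - {"tx":0,"ty":0,"tz":0,"wx":0,"wy":0,"wz":0}
    - {"tx":0,"ty":0,"tz":0,"wx":0,"wy":0,"wz":0}
    - {"tx":0,"ty":0,"tz":0,"wx":0,"wy":0,"wz":0}
  gripper: 0

```text
time_s: 6.72
ee_pos: [656.0, -206.8, 191.4]
ee_rot: [-179.8, 0.1, 47.4]
force: [0.5, 0.8, -0.1]
gripper_width: 0.5
gripper_force: 0.0
```

```bash
python3 - <<'E'
from h import *
import pickle
f=pickle.load(open('side.pkl','rb')); g=pickle.load(open('scene.pkl','rb'))
print(ray(f,215+488/2.5,90+389/2.5,93),ray(g,200+145/3,140+209/3,93))
s=env.state();print(s['ee_pos'],s['ee_rot'],s['gripper_width'],s['force'])
c=cam('scene'); cv2.imwrite('pics/c6.png',cv2.resize(c['color'][120:300,180:430,::-1],None,fx=3,fy=3,interpolation=cv2.INTER_CUBIC))
E
```

```text
[ 657.71252015 -213.22979328   93.        ] [ 661.09931858 -202.59746714   93.        ]
[ 655.99739403 -206.76195933  191.35599934] [-1.79804237e+02  6.30102696e-02  4.74223713e+01] 0.5497550511589185 [ 0.47765709  0.81335254 -0.1133232 ]
```

View pics/c6.png

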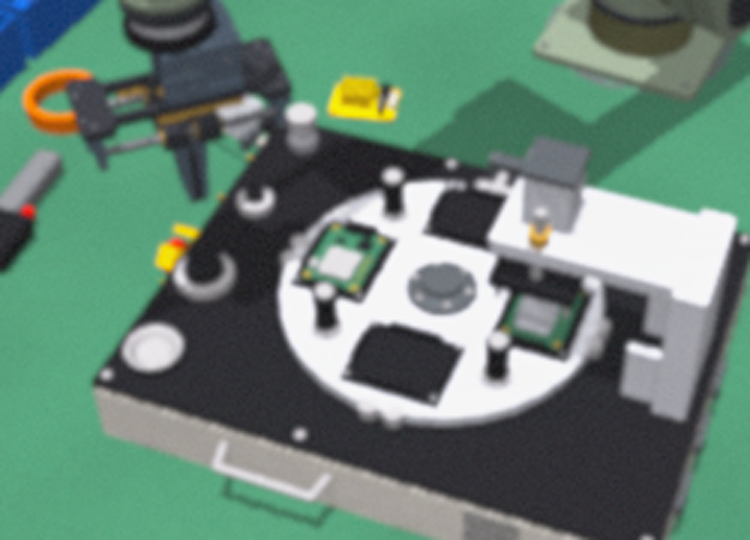

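The finned board stands under the head at (540,315), and the fingers hang above the start button, whose mean ray estimate is (659,−208). I'll shift 3 mm and descend to just above it.

Emit:
move_arm:
  plan:
    - {"tx":0.04,"ty":0.35,"tz":2.4,"wx":0,"wy":0,"wz":0}
    - {"tx":0,"ty":0,"tz":2.4,"wx":0,"wy":0,"wz":0}
    - {"tx":0,"ty":0,"tz":2.4,"wx":0,"wy":0,"wz":0}
    - {"tx":0,"ty":0,"tz":1.2,"wx":0,"wy":0,"wz":0}
    - {"tx":0,"ty":0,"tz":0.5,"wx":0,"wy":0,"wz":0}
    - {"tx":0,"ty":0,"tz":0,"wx":0,"wy":0,"wz":0}
    - {"tx":0,"ty":0,"tz":0,"wx":0,"wy":0,"wz":0}
    - {"tx":0,"ty":0,"tz":0,"wx":0,"wy":0,"wz":0}

```text
time_s: 7.43
ee_pos: [660.8, -209.6, 105.9]
ee_rot: [179.8, -0.1, 47.4]
force: [0.0, 0.4, 0.8]
gripper_width: 0.1
gripper_force: 0.0
```

Emit:
move_arm:
  plan:
    - {"tx":0,"ty":0,"tz":0.3,"wx":0,"wy":0,"wz":0}
    - {"tx":0,"ty":0,"tz":0.3,"wx":0,"wy":0,"wz":0}
    - {"tx":0,"ty":0,"tz":0.2,"wx":0,"wy":0,"wz":0}
    - {"tx":0,"ty":0,"tz":0.1,"wx":0,"wy":0,"wz":0}
    - {"tx":0,"ty":0,"tz":0,"wx":0,"wy":0,"wz":0}
    - {"tx":0,"ty":0,"tz":0,"wx":0,"wy":0,"wz":0}
    - {"tx":0,"ty":0,"tz":0,"wx":0,"wy":0,"wz":0}

```text
time_s: 8.02
ee_pos: [660.2, -209.5, 95.4]
ee_rot: [180.0, -0.0, 47.4]
force: [-0.3, -0.1, 3.2]
gripper_width: 0.3
gripper_force: 1.2
```

Emit:
move_arm:
  plan:
    - {"tx":0,"ty":0,"tz":0.2,"wx":0,"wy":0,"wz":0}
    - {"tx":0,"ty":0,"tz":0.2,"wx":0,"wy":0,"wz":0}
    - {"tx":0,"ty":0,"tz":0.2,"wx":0,"wy":0,"wz":0}
    - {"tx":0,"ty":0,"tz":0,"wx":0,"wy":0,"wz":0}
    - {"tx":0,"ty":0,"tz":0,"wx":0,"wy":0,"wz":0}

```text
time_s: 8.43
ee_pos: [660.2, -209.6, 91.2]
ee_rot: [179.9, -0.0, 47.4]
force: [-3.4, 0.7, 11.7]
gripper_width: 0.6
gripper_force: 5.9
```

Emit:
move_arm:
  plan:
    - {"tx":0,"ty":0,"tz":0.2,"wx":0,"wy":0,"wz":0}
    - {"tx":0,"ty":0,"tz":0.1,"wx":0,"wy":0,"wz":0}
    - {"tx":0,"ty":0,"tz":0,"wx":0,"wy":0,"wz":0}
    - {"tx":0,"ty":0,"tz":0,"wx":0,"wy":0,"wz":0}

```text
time_s: 8.77
ee_pos: [660.3, -209.6, 91.0]
ee_rot: [179.8, -0.1, 47.4]
force: [-6.3, 2.3, 23.9]
gripper_width: 0.4
gripper_force: 11.5
```

```bash
python3 - <<'E'
from h import *
f=cam('side'); a=f['color'][190:290,340:470,::-1]
cv2.imwrite('pics/c7.png',cv2.resize(a,None,fx=6,fy=6,interpolation=cv2.INTER_CUBIC))
s=env.state();print(s['ee_pos'],s['force'],s['torque'])
E
```

```text
[ 660.26042749 -209.54075805   90.98950096] [-6.13444472  1.71271206 22.49664647] [ 0.36165262  1.36065389 -0.01600549]
```

View pics/c7.png

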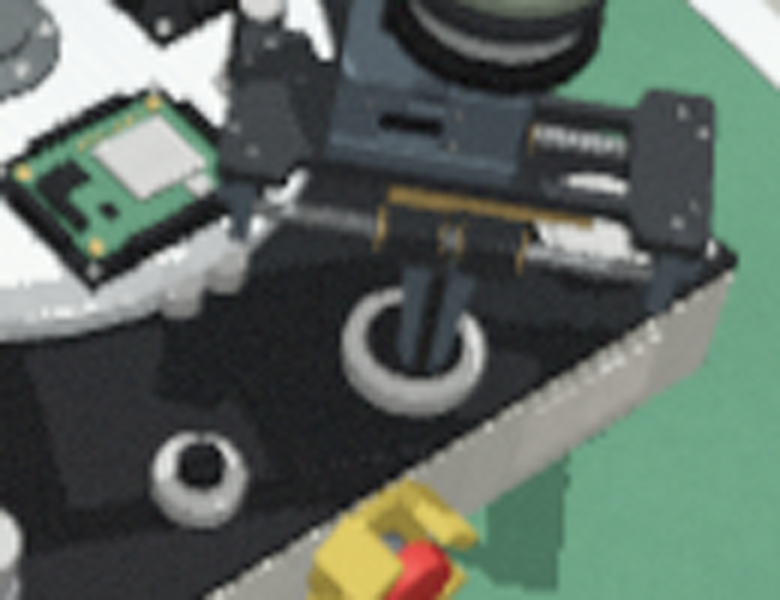

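The fingers stand on the button inside its ring at (425,360). The black cap is sunk, since the ring's back edge is now visible at (400,292), unlike on the raised reset button. With hard bottoming at 24 N, it is fully down. I'll release straight up.

Emit:
move_arm:
  plan:
    - {"tx":0,"ty":0,"tz":-0.6,"wx":0,"wy":0,"wz":0}
    - {"tx":0,"ty":0,"tz":-0.6,"wx":0,"wy":0,"wz":0}
    - {"tx":0,"ty":0,"tz":-1.2,"wx":0,"wy":0,"wz":0}
    - {"tx":0,"ty":0,"tz":-2.4,"wx":0,"wy":0,"wz":0}
    - {"tx":0,"ty":0,"tz":-2.4,"wx":0,"wy":0,"wz":0}
    - {"tx":0,"ty":0,"tz":-2.4,"wx":0,"wy":0,"wz":0}
    - {"tx":0,"ty":0,"tz":0,"wx":0,"wy":0,"wz":0}
    - {"tx":0,"ty":0,"tz":0,"wx":0,"wy":0,"wz":0}
    - {"tx":0,"ty":0,"tz":0,"wx":0,"wy":0,"wz":0}

```text
time_s: 9.57
ee_pos: [659.1, -209.2, 180.6]
ee_rot: [-179.9, 0.1, 47.4]
force: [-0.8, 0.2, -1.1]
gripper_width: 0.4
gripper_force: 0.0
```

```bash
cat >> chk.py <<'E'
# button: mean abs difference to start picture and column profile through ring's back
c=cv2.imread('pics/c7.png')
def prof(im): return im[225:258,405:413].mean((1,2)).round().astype(int).tolist()
print(prof(a)); print(prof(b)); print(prof(np.pad(cv2.resize(c,(130,100),interpolation=cv2.INTER_AREA),((190,110),(340,170),(0,0)))))
E
python3 chk.py
```

```text
post at p2 place (0.666, 0.125, 0.0)
plate lugs front (0.983, 0.0, 0.125)
0 (np.float64(383.5663238398046), np.float64(189.17932973918275))
0.05 (np.float64(383.70565082485945), np.float64(187.55069294660564))
9.6667 [ 658.9170484  -209.074281    179.90057001] [0.20345743 0.3953259  0.90219357]
[41, 42, 42, 43, 41, 39, 42, 42, 43, 43, 43, 43, 48, 56, 54, 41, 41, 41, 42, 42, 45, 43, 43, 45, 46, 43, 33, 53, 163, 206, 200, 170, 120]
[50, 48, 49, 48, 47, 48, 48, 48, 47, 48, 49, 48, 52, 52, 44, 32, 34, 33, 33, 34, 34, 34, 35, 35, 35, 32, 30, 54, 133, 170, 167, 154, 132]
[52, 50, 51, 51, 46, 38, 37, 37, 39, 46, 55, 55, 59, 77, 84, 70, 50, 48, 50, 50, 50, 51, 51, 50, 49, 45, 40, 62, 128, 165, 165, 150, 131]
```

The button came back up. To be certain of full travel rather than a rim contact, I'll press again in fine steps and watch force against depth.

Emit:
move_arm:
  plan:
    - {"tx":0,"ty":0,"tz":2.4,"wx":0,"wy":0,"wz":0}
    - {"tx":0,"ty":0,"tz":2.4,"wx":0,"wy":0,"wz":0}
    - {"tx":0,"ty":0,"tz":2.4,"wx":0,"wy":0,"wz":0}
    - {"tx":0,"ty":0,"tz":0.8,"wx":0,"wy":0,"wz":0}
    - {"tx":0,"ty":0,"tz":0,"wx":0,"wy":0,"wz":0}
    - {"tx":0,"ty":0,"tz":0,"wx":0,"wy":0,"wz":0}
    - {"tx":0,"ty":0,"tz":0,"wx":0,"wy":0,"wz":0}
    - {"tx":0,"ty":0,"tz":0,"wx":0,"wy":0,"wz":0}

```text
time_s: 10.33
ee_pos: [660.9, -209.7, 103.6]
ee_rot: [179.8, -0.1, 47.4]
force: [1.1, 0.2, -0.2]
gripper_width: 0.5
gripper_force: 0.0
```

Emit:
move_arm:
  plan:
    - {"tx":0,"ty":0,"tz":0.1,"wx":0,"wy":0,"wz":0}
    - {"tx":0,"ty":0,"tz":0.1,"wx":0,"wy":0,"wz":0}
    - {"tx":0,"ty":0,"tz":0,"wx":0,"wy":0,"wz":0}
    - {"tx":0,"ty":0,"tz":0,"wx":0,"wy":0,"wz":0}
    - {"tx":0,"ty":0,"tz":0,"wx":0,"wy":0,"wz":0}

```text
time_s: 10.75
ee_pos: [659.9, -209.4, 100.1]
ee_rot: [180.0, -0.0, 47.4]
force: [0.4, -0.1, -0.6]
gripper_width: 0.6
gripper_force: 0.0
```

Emit:
move_arm:
  plan:
    - {"tx":0,"ty":0,"tz":0.1,"wx":0,"wy":0,"wz":0}
    - {"tx":0,"ty":0,"tz":0,"wx":0,"wy":0,"wz":0}
    - {"tx":0,"ty":0,"tz":0,"wx":0,"wy":0,"wz":0}
    - {"tx":0,"ty":0,"tz":0,"wx":0,"wy":0,"wz":0}

```text
time_s: 11.08
ee_pos: [659.9, -209.4, 98.9]
ee_rot: [-180.0, -0.0, 47.4]
force: [0.3, -0.3, 0.3]
gripper_width: 0.3
gripper_force: 0.0
```

Emit:
move_arm:
  plan:
    - {"tx":0,"ty":0,"tz":0.1,"wx":0,"wy":0,"wz":0}
    - {"tx":0,"ty":0,"tz":0,"wx":0,"wy":0,"wz":0}
    - {"tx":0,"ty":0,"tz":0,"wx":0,"wy":0,"wz":0}
    - {"tx":0,"ty":0,"tz":0,"wx":0,"wy":0,"wz":0}

```text
time_s: 11.42
ee_pos: [659.9, -209.4, 97.9]
ee_rot: [-180.0, -0.0, 47.4]
force: [-0.7, -0.9, 0.1]
gripper_width: 0.2
gripper_force: 0.0
```

Emit:
move_arm:
  plan:
    - {"tx":0,"ty":0,"tz":0.1,"wx":0,"wy":0,"wz":0}
    - {"tx":0,"ty":0,"tz":0,"wx":0,"wy":0,"wz":0}
    - {"tx":0,"ty":0,"tz":0,"wx":0,"wy":0,"wz":0}
    - {"tx":0,"ty":0,"tz":0,"wx":0,"wy":0,"wz":0}

```text
time_s: 11.75
ee_pos: [660.0, -209.4, 97.2]
ee_rot: [180.0, -0.0, 47.4]
force: [-0.3, 0.6, 2.0]
gripper_width: 0.9
gripper_force: 0.7
```

Emit:
move_arm:
  plan:
    - {"tx":0,"ty":0,"tz":0.1,"wx":0,"wy":0,"wz":0}
    - {"tx":0,"ty":0,"tz":0,"wx":0,"wy":0,"wz":0}
    - {"tx":0,"ty":0,"tz":0,"wx":0,"wy":0,"wz":0}
    - {"tx":0,"ty":0,"tz":0,"wx":0,"wy":0,"wz":0}

```text
time_s: 12.08
ee_pos: [660.0, -209.5, 96.1]
ee_rot: [180.0, -0.0, 47.4]
force: [1.2, 0.1, 2.0]
gripper_width: 0.6
gripper_force: 1.0
```

Emit:
move_arm:
  plan:
    - {"tx":0,"ty":0,"tz":0.1,"wx":0,"wy":0,"wz":0}
    - {"tx":0,"ty":0,"tz":0,"wx":0,"wy":0,"wz":0}
    - {"tx":0,"ty":0,"tz":0,"wx":0,"wy":0,"wz":0}
    - {"tx":0,"ty":0,"tz":0,"wx":0,"wy":0,"wz":0}

```text
time_s: 12.42
ee_pos: [660.0, -209.5, 95.1]
ee_rot: [180.0, -0.0, 47.4]
force: [-0.1, 0.3, 1.6]
gripper_width: 0.5
gripper_force: 1.3
```

Emit:
move_arm:
  plan:
    - {"tx":0,"ty":0,"tz":0.1,"wx":0,"wy":0,"wz":0}
    - {"tx":0,"ty":0,"tz":0,"wx":0,"wy":0,"wz":0}
    - {"tx":0,"ty":0,"tz":0,"wx":0,"wy":0,"wz":0}
    - {"tx":0,"ty":0,"tz":0,"wx":0,"wy":0,"wz":0}

```text
time_s: 12.75
ee_pos: [660.0, -209.4, 94.1]
ee_rot: [180.0, -0.0, 47.4]
force: [-0.1, -0.4, 3.6]
gripper_width: 0.7
gripper_force: 1.6
```

First contact came at z≈97.4, and the earlier hard stop was at 91.0. That is the full 6 mm travel, so the first press was complete. I'll retract clear.

Emit:
move_arm:
  plan:
    - {"tx":0,"ty":0,"tz":-0.6,"wx":0,"wy":0,"wz":0}
    - {"tx":0,"ty":0,"tz":-1.2,"wx":0,"wy":0,"wz":0}
    - {"tx":0,"ty":0,"tz":-2.4,"wx":0,"wy":0,"wz":0}
    - {"tx":0,"ty":0,"tz":-2.4,"wx":0,"wy":0,"wz":0}
    - {"tx":0,"ty":0,"tz":-2.4,"wx":0,"wy":0,"wz":0}
    - {"tx":0,"ty":0,"tz":0,"wx":0,"wy":0,"wz":0}
    - {"tx":0,"ty":0,"tz":0,"wx":0,"wy":0,"wz":0}
    - {"tx":0,"ty":0,"tz":0,"wx":0,"wy":0,"wz":0}
    - {"tx":0,"ty":0,"tz":0,"wx":0,"wy":0,"wz":0}

```text
time_s: 13.5
ee_pos: [658.9, -209.1, 182.3]
ee_rot: [-179.8, 0.1, 47.4]
force: [-0.5, 0.3, -1.3]
gripper_width: 0.5
gripper_force: 0.0
```

```bash
python3 -c "
from workcell import env
print(env.state()['force'],env.state()['ee_pos']); print(env.job_done())"
```

```text
[-0.52273664  0.27972884 -1.25952405] [ 658.87950415 -209.0644972   182.34434704]
the job is handed in; nothing more can be done
None
```

I handed the job in without seeing a verdict: I turned the dial clockwise until it clicked in with the heatsink board under the test head, then pressed the start button to its hard stop and let it up. I also pressed it a second time, about half way, to check its travel.

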